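Square up a brass blank in the corner stop and lay it on the drilling block

TASK

Without lifting it, slide the brass blank across the green setting plate snugly into the corner between the steel stops, so that it touches the long stop and the end stop. Then pick it straight up from there and set it down, without dropping it, flat on the wooden drilling block, centred and with its long side along the block's long side. Leave the steel blank where it lies.

Things in the scene. Friction and masses are not known exactly. Their poses are not given: they have to be found in the camera images.
- brass_blank_center (a point): centre (half-way up) of the loose brass blank, a flat yellow rectangular plate 50 mm (its x) by 110 mm (its y) by 10 mm thick, about 0.45 kg, that starts lying on the green setting plate, clear of both stops, its y within about 15 degrees of the setting plate's y. Its z points up.
- steel_blank_center (a point): centre of a loose steel blank, a grey plate of the same 50 x 110 x 10 mm as the brass one, lying on the bench. A bystander: not to be moved.
- setting_plate: fixed green plate 200 (x) x 240 (y) x 10 mm with steel stops 12 mm high on top; origin: centre of underside, z up. Long stop: face at x=+70 mm, 16 thick, along y in two pieces, -20 to 10 and 60 to 106; a finger fits the 50 mm gap between. End stop: face at y=+90, 16 thick, x 0 to 70. Brass blank home in the corner, long side on long stop: centre at x +45, y +35, z +15 mm.
- drill_block: pale wooden drilling block fixed to the bench, 100 mm (its x) by 160 mm (its y, the long side), 20 mm high, flat on top. Origin at the centre of its underside, z up. The bench is at z = 0.
There are look-alikes about, which are no part of the job. Leave any black look-alike of the drill_block alone. Of the things shaped like the part that bears brass_blank_center, the brass one is meant.

How it is judged:
On the way:
1. the brass blank lies flat on the setting plate in the corner, within 10 mm of both stops and within 10 degrees of square to them (x of brass_blank_center in the frame of setting_plate between 0.035 and 0.055 m and y of brass_blank_center in the frame of setting_plate between 0.025 and 0.045 m and z of brass_blank_center in the frame of setting_plate below 0.019 m and angle between the y axis of brass_blank_center and the y axis of setting_plate, either way round below 0.18 rad), for 0.2 s.
At the end, for the whole second after the job is handed in: the brass blank lies flat and at rest on the wooden drilling block, its centre within 15 mm of the block's centre and its long side within 10 degrees of the block's long side; the steel blank is within 20 mm of where it started (horizontal distance between brass_blank_center and drill_block below 0.015 m and angle between the y axis of brass_blank_center and the y axis of drill_block, either way round below 0.18 rad and z of brass_blank_center in the frame of drill_block between 0.021 and 0.029 m and angle between brass_blank_center's own z axis and vertical below 0.08 rad and linear speed of brass_blank below 0.02 m/s and distance of steel_blank_center from where it was at the start of the episode below 0.02 m); the robot touches nothing.
It fails at once if the brass blank is lifted off the setting plate anywhere but in the corner (its centre 7 to 20 mm above its resting height over the plate, more than 20 mm short of home) (z of brass_blank_center in the frame of setting_plate between 0.022 and 0.035 m and x of brass_blank_center in the frame of setting_plate between -0.1 and 0.1 m and y of brass_blank_center in the frame of setting_plate between -0.12 and 0.12 m and (x of brass_blank_center in the frame of setting_plate below 0.025 m or y of brass_blank_center in the frame of setting_plate below 0.015 m)).
It fails at once if the steel blank is moved by more than 20 mm (distance of steel_blank_center from where it was at the start of the episode above 0.02 m).
It fails at once if the brass blank is dropped: it falls free, out of the fingers, at more than 0.7 m/s (a drop of more than about 25 mm) (linear speed of brass_blank above 0.7 m/s and contact force between the fingers and brass_blank below 0.1 N).
It also fails if it takes over 56 s, if anything falls off the work surface, if the arm or the gripper's body presses on something with over 40 N, if the wrist force passes 120 N, or if a joint passes its speed limit or range.

ROBOT

A 6-joint arm with a two-finger parallel gripper is mounted at the origin on the work surface. World frame = base frame: x ahead of the robot, y to its left, z up, the work surface at z = 0. Lengths are in m, angles in rad, forces in N, time in s.
With the tool pointing down it reaches from about 0.35 to 0.775 m from the base axis. Payload 5.5 kg.
Tool frame: the origin (TCP) lies midway between the tips of the shut fingers; the grasp point (between the pads) lies 19 mm behind it; z points along the fingers, y is the line along which they close (so a half turn about z gives the same grasp; the last joint's range is limited). The gripper opens to 85 mm and grips with 20 to 120 N. Pads are 22 mm wide; open, the fingers measure 114 mm over their backs; the gripper's body (76 mm by 85 mm) begins 54 mm behind the grasp point. The pads swing forward as they close: fully open they stand 13 mm farther back than shut.
Start: joints at [-1.356, 0.313, 0.046, 1.304, 0, 1.431], TCP at [0.2, -0.539, 0.231] pointing down, gripper open.
Joint ranges: [-2.76, 2.76], [-0.86, 1.69], [-1.03, 1.26], [-2.2, 2.34], [-1.47, 1.5], [-3.14, 3.14]. Speed limits (rad/s): [2.57, 2.57, 3.14, 3.14, 3.14, 3.14].

INTERFACE

Orientations are given as a unit quaternion [w, x, y, z].
In Python, from workcell import telemetry, imaging, env gives the robot as it stands. The module is installed in compiled form; this text tells all that it offers.
- The arm moves only by the tool step_arm, never from a script. Its argument "moves" is a list of rows, each a list of 3 entries, a list of its own where there are three numbers: the shift along the tool's x, y, z in mm, then the turn, a rotation vector about the tool's x, y, z in rad, then the finger opening in mm, from 0 to 85.4. A call has 1 to 8 rows; each row is the pose to reach, as a shift and turn from the pose commanded when the call began, along the tool's axes at that moment; what a row does not reach only later rows make up. A row lasts 1/12 s, in which the tool goes at most 41.7 mm and 7.16 degrees, less where a joint would pass 70% of its speed; a pose out of reach is approached as far as the arm can. A call with a gripper value outside its range is refused whole. The fingers move at their own pace and stop on an object; "grip_force" is the grip in N (left out, the last holds). Time passes only in rows, so rows that repeat a pose let the fingers close. It gives the time, the measured TCP pose, the force, the opening and the grip force at its end, in the units of the state.
- telemetry.get_state(): the state, without advancing time (a new reading comes with each control period).
- imaging.read_camera(name): name is "scene" or "top"; returns the picture (400x640x3 uint8, red, green, blue); there is no depth.
- imaging.camera_params(name): a dict with "camera_matrix" (3x3 intrinsics, pixels), "pose" (4x4, takes a point from camera to world coordinates). Camera axes: x right, y up, looking along -z (the intrinsics and any distortion apply to the point x, -y, -z); pixel columns grow to the right and rows downward; lengths in m; the calibration is good to about 2 mm. A picture is of the moment at which its call begins. camera_params takes no time and is no camera call.
- env.hand_in(): hands the job in; it is judged then, once.
The state is a dict: "clock": time; "joint_pos": joint angles; "qvel": joint speeds; "tau": joint torques, N m; "tcp_pos": TCP position; "orientation": TCP orientation; "wrist_force": force on the tool from outside, world axes, zero at the start; "ft_torque": the same for the moment, N m; "finger_gap": finger opening in m; "grip_force": force on a finger pad.
Only numpy, scipy, OpenCV 4.12 (cv2) and the standard library are available. Lean on these libraries where they do the work, as an engineer would, in place of code of your own. Each camera call takes 0.05 s, during which the arm holds its last target. There are 200 camera calls.

## Working session

There is one attempt and no reset: what is moved stays moved. The work goes in short steps, Python scripts to look and compute and a tool call to move; the robot and the scene stay as the last step left them, time stands still between calls to the robot, and variables do not carry over. Pictures are saved under pics/ and viewed, at most 10 in all, crops included, and the job is handed in when it is done.

Besides the shell and the picture viewer there is one more tool, called after "Call:" by a JSON object that holds its "api" and its "payload". step_arm: Moves the arm, as the interface text tells. Its arguments: {"type":"object","properties":{"moves":{"type":"array"},"grip_force":{"type":"number"}},"required":["moves"]}

```bash
mkdir -p pics; python3 - <<'E'
from workcell import telemetry, imaging, env
import cv2, json, numpy as np
for n in ("top","scene"):
    im=imaging.read_camera(n); cv2.imwrite(f"pics/{n}0.png",im[:,:,::-1])
    p=imaging.camera_params(n); print(n,{k:np.round(np.array(v),3).tolist() for k,v in p.items()})
s=telemetry.get_state(); print({k:np.round(v,3).tolist() for k,v in s.items()})
E
```

```text
top {'camera_matrix': [[419.347, 0.0, 308.878], [0.0, 419.347, 189.703], [0.0, 0.0, 1.0]], 'pose': [[0.014, 0.987, -0.158, 0.368], [-1.0, 0.01, -0.029, -0.043], [-0.027, 0.159, 0.987, 0.812], [0.0, 0.0, 0.0, 1.0]]}
scene {'camera_matrix': [[505.501, 0.0, 323.761], [0.0, 505.501, 206.73], [0.0, 0.0, 1.0]], 'pose': [[0.086, -0.717, 0.692, 1.329], [0.996, 0.056, -0.065, -0.093], [0.008, 0.695, 0.719, 0.916], [0.0, 0.0, 0.0, 1.0]]}
{'clock': 0.1, 'joint_pos': [-1.356, 0.314, 0.045, 1.304, -0.0, 1.431], 'qvel': [-0.0, -0.002, 0.002, 0.0, 0.0, 0.001], 'tau': [0.002, -48.172, 29.924, 0.013, -0.0, 0.0], 'tcp_pos': [0.2, -0.539, 0.23], 'orientation': [-0.001, 0.984, 0.176, -0.0], 'wrist_force': [-0.229, 0.507, -0.198], 'ft_torque': [0.004, -0.018, -0.037], 'grip_force': 0.0, 'finger_gap': 0.085}
```

View pics/top0.png

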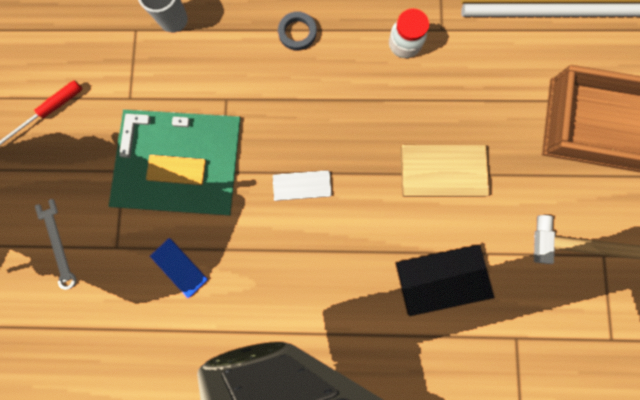

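View pics/scene0.png

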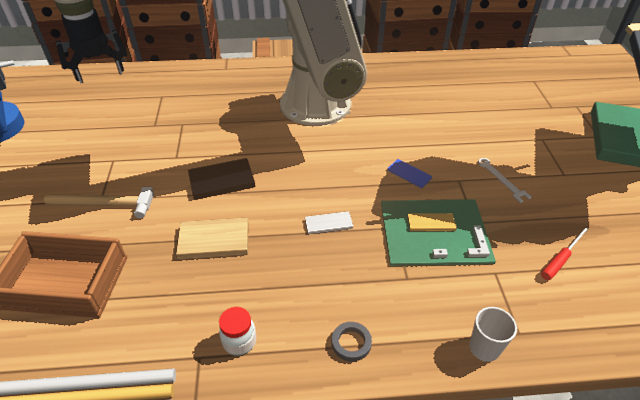

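Top view: the green plate is centred near (176,162), with the end stop at its left and the long stop at its upper edge.
- **Brass candidates:** yellow plate (176,169), grey-white plate (302,185) and blue plate (179,267). The yellow one is the brass blank and the grey-white one is steel. The blue one is a look-alike.
- **Block candidates:** pale wooden block (446,170) and black block (445,279). The pale one is meant.

Next I measure and confirm with one crop.

```bash
cat > h.py <<'E'
from workcell import telemetry, imaging, env
import cv2, numpy as np
def cast(n,px,z):
    p=imaging.camera_params(n); K=np.array(p["camera_matrix"]); T=np.array(p["pose"])
    px=np.atleast_2d(px).astype(float)
    d=np.c_[px,np.ones(len(px))]@np.linalg.inv(K).T*[1,-1,-1]@T[:3,:3].T
    o=T[:3,3]; return (o+d*((z-o[2])/d[:,2])[:,None])[:,:2]
def rect(n,im,lo,hi,box,z):
    x0,y0,x1,y1=box
    m=np.zeros(im.shape[:2],np.uint8)
    m[y0:y1,x0:x1]=cv2.inRange(cv2.cvtColor(im,cv2.COLOR_RGB2HSV),lo,hi)[y0:y1,x0:x1]
    c=max(cv2.findContours(m,cv2.RETR_EXTERNAL,cv2.CHAIN_APPROX_NONE)[0],key=cv2.contourArea)[:,0]
    w=cast(n,c,z); r=cv2.minAreaRect((w*1000).astype(np.float32))
    b=cv2.boxPoints(r); e=[b[1]-b[0],b[2]-b[1]]; e=max(e,key=np.linalg.norm); e=e*np.sign(e[1])
    return np.round(r[0],1), np.round(sorted(r[1]),1), round(float(np.degrees(np.arctan2(-e[0],e[1]))),1), c
E
python3 - <<'E'
from h import *
out=[]
boxes={"top":dict(brass=(130,140,225,200),plate=(90,95,260,225),block=(390,135,500,205),steel=(262,160,340,210)),
"scene":dict(brass=(400,205,465,240),plate=(370,190,500,275),block=(165,210,260,265),steel=(295,200,365,240))}
hs=dict(brass=((15,150,110),(30,255,255),.02),plate=((60,60,20),(90,255,200),.01),block=((10,50,185),(30,150,255),.02),steel=((0,0,130),(179,40,255),.01))
for n in boxes:
    im=imaging.read_camera(n); v=cv2.resize(im,None,fx=3,fy=3)
    for k,b in boxes[n].items():
        lo,hi,z=hs[k]
        r=rect(n,im,lo,hi,b,z); print(n,k,*r[:3])
        cv2.drawContours(v,[r[3]*3+1],-1,(255,0,255),1)
    out.append(v[285:690,240:1040] if n=="top" else v[570:840,1080:1560])
cv2.imwrite("pics/c1.png",out[0][:,:,::-1])
E
```

```text
top brass [533.5 240.8] [ 49.1 112.4] -4.9
top plate [552.5 247. ] [196.4 240.6] -3.3
top block [ 537.8 -279.6] [135.1 212.3] 0.4
top steel [506.3  -5. ] [ 49.9 110.5] 4.8
scene brass [560.6 239.7] [  9.5 107. ] -6.2
scene plate [585.3 246.7] [142.6 238.8] -3.6
scene block [ 539.9 -284.2] [165.6 242.7] -4.5
scene steel [509.7  -3.2] [ 55.1 109.9] 5.2
```

View pics/c1.png

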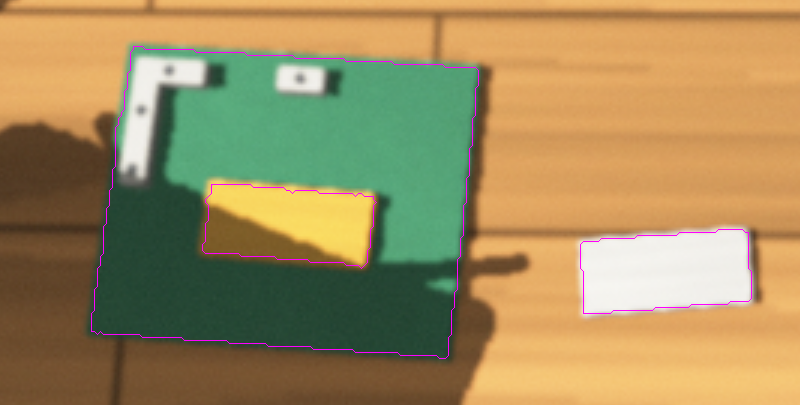

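Crop: the yellow blank at (290,225), partly shadowed, is on the green plate with the stops at upper left. The white-grey plate at (665,270) is the steel blank. Sizes match (49x112 and 50x110 mm). The plate measures 196x240 mm and sits at (552,247), yaw -3.3°, so home is about (599,279).

The wood block mask failed, so I'll redo that on the way. First, the approach.

```bash
cat >> h.py <<'E'
from scipy.spatial.transform import Rotation as R
def go(x,y,z,yaw):
    "shift mm and rotvec in tool axes to reach TCP x,y,z (mm), tool pointing down with its y at yaw deg"
    s=telemetry.get_state(); q=s["orientation"]; A=R.from_quat([*q[1:],q[0]])
    yt=np.array([np.cos(np.radians(yaw)),np.sin(np.radians(yaw)),0]); zt=np.array([0,0,-1.]); 
    B=R.from_matrix(np.c_[np.cross(yt,zt),yt,zt])
    print("t",round(s["clock"],2),"shift",np.round(A.inv().apply(np.array([x,y,z])-np.array(s["tcp_pos"])*1000),1),"turn",np.round((A.inv()*B).as_rotvec(),3),"tcp",np.round(np.array(s["tcp_pos"])*1000,1),"F",np.round(s["wrist_force"],1),"gap",np.round(s["finger_gap"]*1000,1),"gf",round(s["grip_force"],1))
E
python3 - <<'E'
from h import *
go(533.5,240.8,120,-4.9)
im=imaging.read_camera("top"); hsv=cv2.cvtColor(im,cv2.COLOR_RGB2HSV)
print([hsv[p].tolist() for p in ((170,446),(150,420),(190,480),(215,446),(165,370))])
E
```

```text
t 0.2 shift [ 583.9 -615.   111.5] turn [-1.00e-03 -1.00e-03 -1.13e+00] tcp [ 199.7 -538.9  230.7] F [ 0.4  0.3 -0.6] gap 85.7 gf 0.0
[[22, 111, 246], [20, 117, 237], [20, 118, 240], [17, 138, 236], [16, 144, 212]]
```

Call:
{"api": "step_arm", "payload": {"moves": [[[584, -615, 80], [0, 0, -1.13], 85], [[584, -615, 80], [0, 0, -1.13], 85], [[584, -615, 80], [0, 0, -1.13], 85], [[584, -615, 80], [0, 0, -1.13], 85], [[584, -615, 80], [0, 0, -1.13], 85], [[584, -615, 80], [0, 0, -1.13], 85], [[584, -615, 80], [0, 0, -1.13], 85], [[584, -615, 80], [0, 0, -1.13], 85]], "grip_force": 20}}

```text
clock: 0.92
tcp_pos: [0.3306, -0.2323, 0.1999]
orientation: [0.0, 0.777, 0.629, 0.0]
wrist_force: [1.1, 0.2, -0.2]
finger_gap: 0.0852
grip_force: 0.0
```

```bash
python3 - <<'E'
from h import *
go(533.5,240.8,120,-4.9)
im=imaging.read_camera("top")
for lo in (19,18): 
  for sh in (125,130): print(rect("top",im,(lo,60,200),(30,sh,255),(395,138,497,203),.02)[:3])
E
```

```text
t 0.92 shift [505.1  99.4  79.8] turn [ 0.001  0.    -0.125] tcp [ 330.6 -232.3  199.9] F [ 1.1  0.2 -0.2] gap 85.2 gf 0.0
(array([ 537.5, -277.9]), array([ 95.9, 158.2]), 0.4)
(array([ 537.5, -277.9]), array([ 95.9, 158.2]), 0.4)
(array([ 537.8, -277.8]), array([ 95.9, 158.5]), 0.6)
(array([ 536.5, -277.3]), array([ 97.8, 160.2]), 0.4)
```

Block found at (537,-278), yaw 0.5°, 96x159 mm, which matches. Continuing the approach.

Call:
{"api": "step_arm", "payload": {"moves": [[[505, 99, 80], [0, 0, -0.125], 85], [[505, 99, 80], [0, 0, -0.125], 85], [[505, 99, 80], [0, 0, -0.125], 85], [[505, 99, 80], [0, 0, -0.125], 85], [[505, 99, 80], [0, 0, -0.125], 85], [[505, 99, 80], [0, 0, -0.125], 85], [[505, 99, 80], [0, 0, -0.125], 85], [[505, 99, 80], [0, 0, -0.125], 85]]}}

```text
clock: 1.63
tcp_pos: [0.462, 0.0701, 0.1486]
orientation: [0.0, 0.738, 0.674, 0.0]
wrist_force: [1.3, -1.2, 0.6]
finger_gap: 0.0847
grip_force: 0.0
```

```bash
python3 - <<'E'
from h import *
go(533.5,240.8,60,-4.9)
E
```

```text
t 1.63 shift [176.5  55.6  88.6] turn [ 0.001  0.    -0.005] tcp [462.   70.1 148.6] F [ 1.3 -1.2  0.6] gap 84.7 gf 0.0
```

Call:
{"api": "step_arm", "payload": {"moves": [[[176, 56, 89], [0, 0, -0.005], 72], [[176, 56, 89], [0, 0, -0.005], 72], [[176, 56, 89], [0, 0, -0.005], 72], [[176, 56, 89], [0, 0, -0.005], 72], [[176, 56, 89], [0, 0, -0.005], 72], [[176, 56, 89], [0, 0, -0.005], 72], [[176, 56, 89], [0, 0, -0.005], 72], [[176, 56, 89], [0, 0, -0.005], 72]]}}

```text
clock: 2.3
tcp_pos: [0.5328, 0.2379, 0.0594]
orientation: [-0.0, 0.737, 0.676, -0.001]
wrist_force: [-0.3, -0.5, 0.4]
finger_gap: 0.072
grip_force: 0.0
```

```bash
python3 - <<'E'
from h import *
go(533.5,240.8,7,-4.9)
a=imaging.read_camera("top")[95:225,90:270]; b=imaging.read_camera("scene")[170:290,360:520]
f=lambda i:cv2.resize(i,(400,300),interpolation=cv2.INTER_CUBIC)
cv2.imwrite("pics/a1.png",np.hstack([f(a),f(b)])[:,:,::-1])
E
```

```text
t 2.3 shift [ 3.   0.5 52.4] turn [-0.001  0.001 -0.   ] tcp [532.8 237.9  59.4] F [-0.3 -0.5  0.4] gap 72.0 gf 0.0
```

View pics/a1.png

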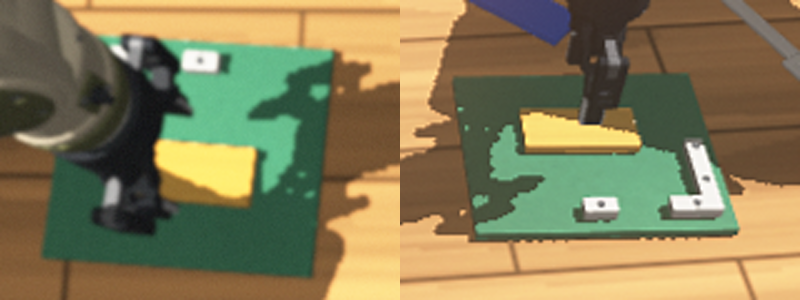

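The fingers straddle the brass blank across its width: left panel around (140,130), right panel finger at (595,100). Now I descend, then close gently.

Call:
{"api": "step_arm", "payload": {"moves": [[[3, 0, 20], [0, 0, 0], 72], [[3, 0, 40], [0, 0, 0], 72], [[3, 0, 52], [0, 0, 0], 72], [[3, 0, 52], [0, 0, 0], 72], [[3, 0, 52], [0, 0, 0], 60], [[3, 0, 52], [0, 0, 0], 55]], "grip_force": 20}}

```text
clock: 2.9
tcp_pos: [0.5346, 0.2406, 0.0093]
orientation: [0.001, 0.737, 0.676, 0.001]
wrist_force: [-0.1, 0.0, -0.1]
finger_gap: 0.0548
grip_force: 0.0
```

Call:
{"api": "step_arm", "payload": {"moves": [[[0, 0, 0], [0, 0, 0], 52], [[0, 0, 0], [0, 0, 0], 48], [[0, 0, 0], [0, 0, 0], 46], [[0, 0, 0], [0, 0, 0], 46], [[0, 0, 0], [0, 0, 0], 46], [[0, 0, 0], [0, 0, 0], 46]]}}

```text
clock: 3.4
tcp_pos: [0.5343, 0.241, 0.0094]
orientation: [0.001, 0.737, 0.676, 0.001]
wrist_force: [-2.1, -1.6, 6.4]
finger_gap: 0.0493
grip_force: 21.0
```

```bash
python3 - <<'E'
from h import *
go(599.4,279.3,7,-3.3)
E
```

```text
t 3.4 shift [43.7 61.6  2.5] turn [ 0.002  0.    -0.029] tcp [534.3 241.    9.4] F [-2.1 -1.6  6.4] gap 49.3 gf 21.0
```

Call:
{"api": "step_arm", "payload": {"moves": [[[6, 6, 0], [0, 0, -0.01], 46], [[12, 12, 0], [0, 0, -0.02], 46], [[18, 18, 0], [0, 0, -0.029], 46], [[24, 24, 0], [0, 0, -0.029], 46], [[30, 30, 0], [0, 0, -0.029], 46], [[36, 36, 0], [0, 0, -0.029], 46], [[39, 42, 0], [0, 0, -0.029], 46], [[39, 42, 0], [0, 0, -0.029], 46]]}}

```text
clock: 4.07
tcp_pos: [0.5799, 0.2769, 0.0093]
orientation: [0.0, 0.727, 0.687, 0.001]
wrist_force: [-1.4, -0.7, 5.8]
finger_gap: 0.0497
grip_force: 22.1
```

```bash
python3 - <<'E'
from h import *
go(599.4,279.3,9.4,-3.3)
a=imaging.read_camera("top")[85:215,90:270]; b=imaging.read_camera("scene")[190:280,375:510]
f=lambda i:cv2.resize(i,(400,300),interpolation=cv2.INTER_CUBIC)
cv2.imwrite("pics/a2.png",np.hstack([f(a),f(b)])[:,:,::-1])
E
```

```text
t 4.07 shift [ 3.5 19.4 -0. ] turn [ 0.002 -0.001  0.001] tcp [579.9 276.9   9.3] F [-1.4 -0.7  5.8] gap 49.7 gf 22.1
```

View pics/a2.png

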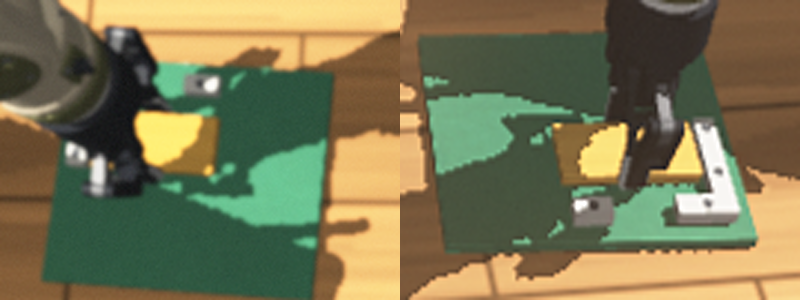

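The blank slid with the fingers. In the right panel the leading finger (635,180) is aimed at the gap between the stop pieces (612 and 677). Closing on the long stop.

Call:
{"api": "step_arm", "payload": {"moves": [[[0, 5, 0], [0, 0, 0], 46], [[0, 10, 0], [0, 0, 0], 46], [[0, 14, 0], [0, 0, 0], 46], [[0, 16, 0], [0, 0, 0], 46], [[0, 18, 0], [0, 0, 0], 46], [[0, 18, 0], [0, 0, 0], 46]]}}

```text
clock: 4.67
tcp_pos: [0.5964, 0.2759, 0.0094]
orientation: [-0.0, 0.727, 0.687, 0.0]
wrist_force: [-3.9, 0.7, 7.1]
finger_gap: 0.0493
grip_force: 22.3
```

Call:
{"api": "step_arm", "payload": {"moves": [[[0, 1, 0], [0, 0, 0], 46], [[0, 1.5, 0], [0, 0, 0], 46], [[0, 1.5, 0], [0, 0, 0], 46]]}}

```text
clock: 4.92
tcp_pos: [0.5974, 0.2759, 0.0094]
orientation: [-0.001, 0.727, 0.687, 0.0]
wrist_force: [-6.6, 0.4, 8.2]
finger_gap: 0.0495
grip_force: 22.3
```

Call:
{"api": "step_arm", "payload": {"moves": [[[0, 1.5, 0], [0, 0, 0], 46], [[0, 1.5, 0], [0, 0, 0], 46], [[2, 1.5, 0], [0, 0, 0], 46], [[4, 1.5, 0], [0, 0, 0], 46], [[4, 1.5, 0], [0, 0, 0], 46]]}}

```text
clock: 5.33
tcp_pos: [0.5998, 0.2778, 0.0094]
orientation: [0.001, 0.727, 0.686, -0.001]
wrist_force: [-4.2, -5.2, 8.3]
finger_gap: 0.0494
grip_force: 22.4
```

```bash
python3 - <<'E'
from h import *
go(599.4,279.3,9.4,-3.3)
E
```

```text
t 5.33 shift [ 1.5 -0.5 -0. ] turn [ 0.     0.003 -0.   ] tcp [599.8 277.8   9.4] F [-4.2 -5.2  8.3] gap 49.4 gf 22.4
```

Call:
{"api": "step_arm", "payload": {"moves": [[[0, 2, 0], [0, 0, 0], 46], [[0, 3, 0], [0, 0, 0], 46], [[0, 3, 0], [0, 0, 0], 46]]}}

```text
clock: 5.58
tcp_pos: [0.5999, 0.2779, 0.0093]
orientation: [-0.001, 0.727, 0.687, -0.003]
wrist_force: [-11.5, -5.6, 13.9]
finger_gap: 0.0494
grip_force: 22.9
```

Call:
{"api": "step_arm", "payload": {"moves": [[[2, 0, 0], [0, 0, 0], 46], [[4, 0, 0], [0, 0, 0], 46], [[4, 0, 0], [0, 0, 0], 46]]}}

```text
clock: 5.83
tcp_pos: [0.5999, 0.2792, 0.0092]
orientation: [0.001, 0.727, 0.686, -0.005]
wrist_force: [-10.7, -12.6, 15.6]
finger_gap: 0.0495
grip_force: 23.2
```

```bash
python3 - <<'E'
from h import *
go(599.4,279.3,9.4,-3.3)
a=imaging.read_camera("top")[85:215,90:270]; b=imaging.read_camera("scene")[190:280,375:510]
f=lambda i:cv2.resize(i,(400,300),interpolation=cv2.INTER_CUBIC)
cv2.imwrite("pics/a3.png",np.hstack([f(a),f(b)])[:,:,::-1])
E
```

```text
t 5.83 shift [ 0.  -0.5 -0.2] turn [-0.005  0.008 -0.   ] tcp [599.9 279.2   9.2] F [-10.7 -12.6  15.6] gap 49.5 gf 23.2
```

View pics/a3.png

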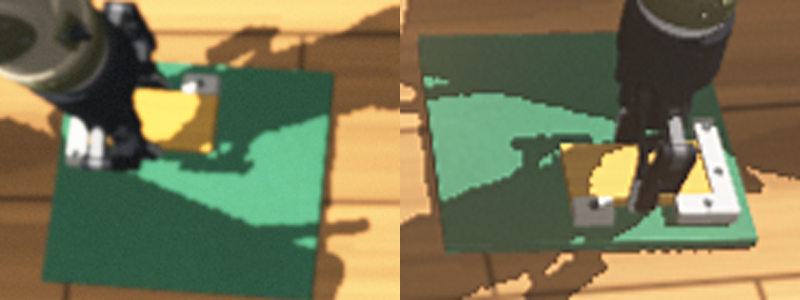

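The right panel shows the blank in the corner with the finger (645,195) in the gap. Both contact forces rose with the blank stopped, and the TCP at (599.9,279.2) matches the predicted home (599.4,279.3). I relax the push, firm the grip and lift straight up.

Call:
{"api": "step_arm", "payload": {"moves": [[[-2, -2, 0], [0, 0, 0], 40], [[-2, -2, 0], [0, 0, 0], 40], [[-2, -2, 0], [0, 0, 0], 40], [[-2, -2, 0], [0, 0, 0], 40]], "grip_force": 70}}

```text
clock: 6.27
tcp_pos: [0.5999, 0.2793, 0.0097]
orientation: [0.001, 0.727, 0.687, -0.002]
wrist_force: [-6.7, -6.8, 12.7]
finger_gap: 0.0481
grip_force: 72.1
```

Call:
{"api": "step_arm", "payload": {"moves": [[[0, 0, -3], [0, 0, 0], 40], [[0, 0, -6], [0, 0, 0], 40], [[0, 0, -10], [0, 0, 0], 40], [[0, 0, -15], [0, 0, 0], 40], [[0, 0, -20], [0, 0, 0], 40], [[0, 0, -25], [0, 0, 0], 40], [[0, 0, -25], [0, 0, 0], 40], [[0, 0, -25], [0, 0, 0], 40]]}}

```text
clock: 6.93
tcp_pos: [0.6019, 0.2819, 0.0335]
orientation: [0.0, 0.727, 0.687, 0.001]
wrist_force: [-0.3, 0.3, -4.4]
finger_gap: 0.0476
grip_force: 73.3
```

```bash
python3 - <<'E'
from h import *
go(599.4,279.3,100,-3.3)
a=imaging.read_camera("top")[85:215,90:270]; b=imaging.read_camera("scene")[180:270,375:510]
f=lambda i:cv2.resize(i,(400,300),interpolation=cv2.INTER_CUBIC)
cv2.imwrite("pics/a4.png",np.hstack([f(a),f(b)])[:,:,::-1])
E
```

```text
t 6.93 shift [ -2.6  -2.3 -66.5] turn [ 0.002 -0.001  0.001] tcp [601.9 281.9  33.5] F [-0.3  0.3 -4.4] gap 47.6 gf 73.3
```

View pics/a4.png

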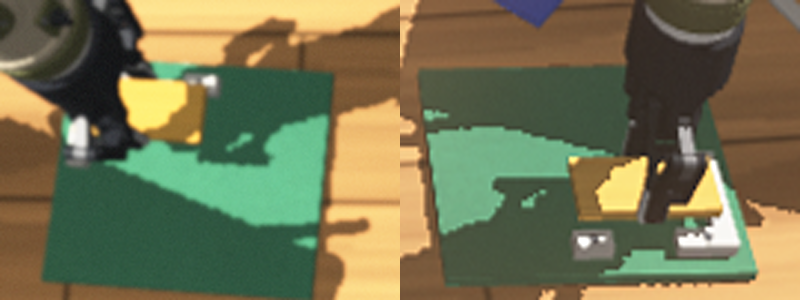

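The blank is held level, with the whole 4.4 N weight on the wrist. Lifting higher, then traversing.

```bash
python3 - <<'E'
from h import *
go(537,-278,110,0.5)
E
```

```text
t 7.03 shift [-562.2  -32.4  -77.5] turn [ 0.    -0.    -0.065] tcp [601.2 281.5  32.8] F [-0.3 -0.2 -4.3] gap 47.6 gf 73.3
```

Call:
{"api": "step_arm", "payload": {"moves": [[[0, 0, -15], [0, 0, 0], 40], [[0, 0, -35], [0, 0, 0], 40], [[0, 0, -55], [0, 0, 0], 40], [[-10, 0, -70], [0, 0, -0.01], 40], [[-30, -2, -77], [0, 0, -0.02], 40], [[-55, -4, -77], [0, 0, -0.03], 40], [[-85, -6, -77], [0, 0, -0.04], 40], [[-115, -8, -77], [0, 0, -0.065], 40]]}}

```text
clock: 7.7
tcp_pos: [0.5863, 0.1663, 0.1098]
orientation: [0.0, 0.704, 0.711, 0.0]
wrist_force: [0.9, 0.7, -4.1]
finger_gap: 0.0475
grip_force: 73.5
```

Call:
{"api": "step_arm", "payload": {"moves": [[[-30, -1, 0], [0, 0, 0], 40], [[-60, -1, 0], [0, 0, 0], 40], [[-90, -1, 0], [0, 0, 0], 40], [[-120, -1, 0], [0, 0, 0], 40], [[-150, -1, 0], [0, 0, 0], 40], [[-180, -1, 0], [0, 0, 0], 40], [[-210, -1, 0], [0, 0, 0], 40], [[-240, -1, 0], [0, 0, 0], 40]]}}

```text
clock: 8.37
tcp_pos: [0.5873, -0.0745, 0.1097]
orientation: [-0.0, 0.704, 0.71, 0.0]
wrist_force: [0.7, 1.0, -3.8]
finger_gap: 0.0476
grip_force: 73.5
```

```bash
python3 - <<'E'
from h import *
go(537,-278,110,0.5)
E
```

```text
t 8.37 shift [-203.1  -52.    -0.4] turn [ 0. -0. -0.] tcp [587.3 -74.5 109.7] F [ 0.7  1.  -3.8] gap 47.6 gf 73.5
```

Call:
{"api": "step_arm", "payload": {"moves": [[[-30, -8, 0], [0, 0, 0], 40], [[-60, -16, 0], [0, 0, 0], 40], [[-90, -24, 0], [0, 0, 0], 40], [[-120, -32, 0], [0, 0, 0], 40], [[-150, -40, 0], [0, 0, 0], 40], [[-175, -46, 10], [0, 0, 0], 40], [[-195, -50, 25], [0, 0, 0], 40], [[-203, -52, 40], [0, 0, 0], 40]]}}

```text
clock: 9.03
tcp_pos: [0.5372, -0.2803, 0.0699]
orientation: [0.002, 0.705, 0.709, -0.0]
wrist_force: [1.3, 0.4, -5.7]
finger_gap: 0.048
grip_force: 73.5
```

Call:
{"api": "step_arm", "payload": {"moves": [[[0, 0, 10], [0, 0, 0], 40], [[0, 0, 20], [0, 0, 0], 40], [[0, 0, 25], [0, 0, 0], 40], [[0, 0, 25], [0, 0, 0], 40]]}}

```text
clock: 9.37
tcp_pos: [0.5365, -0.2749, 0.0433]
orientation: [-0.001, 0.704, 0.71, -0.0]
wrist_force: [-1.1, 0.4, -5.2]
finger_gap: 0.0476
grip_force: 73.4
```

```bash
python3 - <<'E'
from h import *
go(537,-278,20,0.5)
t=imaging.read_camera("top"); print(rect("top",t,(15,150,110),(30,255,255),(395,120,500,215),.055)[:3])
b=imaging.read_camera("scene")[180:285,150:290]; a=t[110:230,380:540]
f=lambda i:cv2.resize(i,(400,300),interpolation=cv2.INTER_CUBIC)
cv2.imwrite("pics/a5.png",np.hstack([f(a),f(b)])[:,:,::-1])
E
```

```text
t 9.37 shift [-3.1  0.6 23.3] turn [-0.002 -0.002  0.001] tcp [ 536.5 -274.9   43.3] F [-1.1  0.4 -5.2] gap 47.6 gf 73.4
(array([ 535.3, -250. ]), array([50.5, 64.8]), 0.5)
```

View pics/a5.png

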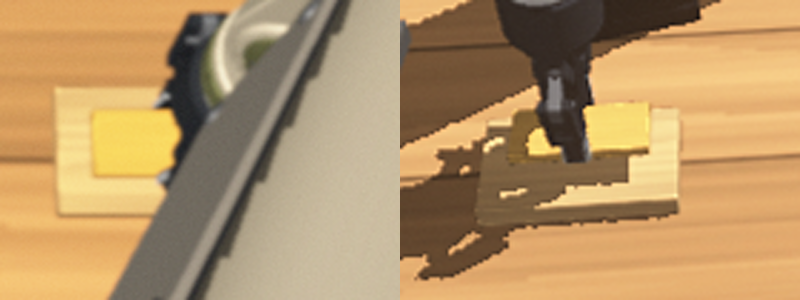

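The blank hangs level over the pale block: left panel, blank left end at x=92 and block left end at x=55. From that end its centre is about 5 mm off in y and 2 mm in x, so I correct that and lower until contact.

Call:
{"api": "step_arm", "payload": {"moves": [[[-3, 1, 5], [0, 0, 0], 40], [[-5, 1.5, 10], [0, 0, 0], 40], [[-5, 1.5, 14], [0, 0, 0], 40], [[-5, 1.5, 17], [0, 0, 0], 40], [[-5, 1.5, 20], [0, 0, 0], 40], [[-5, 1.5, 22], [0, 0, 0], 40], [[-5, 1.5, 22], [0, 0, 0], 40]]}}

```text
clock: 10.05
tcp_pos: [0.5382, -0.2814, 0.0221]
orientation: [-0.001, 0.704, 0.71, -0.0]
wrist_force: [-0.1, 0.2, -4.1]
finger_gap: 0.0472
grip_force: 73.5
```

Call:
{"api": "step_arm", "payload": {"moves": [[[0, 0, 1], [0, 0, 0], 40], [[0, 0, 1.5], [0, 0, 0], 40], [[0, 0, 1.5], [0, 0, 0], 40]]}}

```text
clock: 10.3
tcp_pos: [0.5387, -0.2817, 0.0213]
orientation: [0.0, 0.704, 0.71, -0.0]
wrist_force: [-0.5, -0.4, -4.8]
finger_gap: 0.0478
grip_force: 73.5
```

Call:
{"api": "step_arm", "payload": {"moves": [[[0, 0, 1], [0, 0, 0], 40], [[0, 0, 2], [0, 0, 0], 40], [[0, 0, 2], [0, 0, 0], 40]]}}

```text
clock: 10.55
tcp_pos: [0.5389, -0.2818, 0.0198]
orientation: [0.0, 0.704, 0.71, -0.0]
wrist_force: [-1.1, 1.1, 0.2]
finger_gap: 0.0477
grip_force: 73.8
```

Touched down: the weight is now on the block. I press 1 mm, release slowly and retreat.

Call:
{"api": "step_arm", "payload": {"moves": [[[0, 0, 1], [0, 0, 0], 46], [[0, 0, 1], [0, 0, 0], 50], [[0, 0, 0], [0, 0, 0], 54], [[0, 0, -1], [0, 0, 0], 60], [[0, 0, -1], [0, 0, 0], 66], [[0, 0, -1], [0, 0, 0], 72], [[0, 0, -1], [0, 0, 0], 72], [[0, 0, -1], [0, 0, 0], 72]], "grip_force": 20}}

```text
clock: 11.22
tcp_pos: [0.5387, -0.2817, 0.0203]
orientation: [0.0, 0.704, 0.71, -0.0]
wrist_force: [0.2, -0.6, 0.0]
finger_gap: 0.0717
grip_force: 0.0
```

Call:
{"api": "step_arm", "payload": {"moves": [[[0, 0, -10], [0, 0, 0], 72], [[0, 0, -30], [0, 0, 0], 72], [[0, 0, -60], [0, 0, 0], 72], [[0, 0, -100], [0, 0, 0], 72], [[-40, -20, -130], [0, 0, 0], 72], [[-80, -60, -130], [0, 0, 0], 72], [[-110, -90, -130], [0, 0, 0], 72], [[-130, -110, -130], [0, 0, 0], 72]]}}

```text
clock: 11.88
tcp_pos: [0.4379, -0.4053, 0.1523]
orientation: [0.002, 0.704, 0.71, -0.0]
wrist_force: [1.4, -0.5, -0.8]
finger_gap: 0.0718
grip_force: 0.0
```

Call:
{"api": "step_arm", "payload": {"moves": [[[-40, -10, 0], [0, 0, 0], 72], [[-80, -20, 0], [0, 0, 0], 72], [[-120, -30, 0], [0, 0, 0], 72], [[-120, -30, 0], [0, 0, 0], 72], [[-120, -30, 0], [0, 0, 0], 72], [[-120, -30, 0], [0, 0, 0], 72]]}}

```text
clock: 12.38
tcp_pos: [0.4088, -0.5237, 0.1501]
orientation: [-0.0, 0.705, 0.71, 0.0]
wrist_force: [-0.1, 0.1, 0.7]
finger_gap: 0.0722
grip_force: 0.0
```

```bash
python3 - <<'E'
from h import *
t=imaging.read_camera("top"); print(rect("top",t,(15,150,110),(30,255,255),(400,140,492,200),.03)[:3]); print(rect("top",t,(0,0,130),(179,40,255),(262,160,340,210),.01)[:3])
b=imaging.read_camera("scene")[180:285,150:290]; a=t[110:230,380:540]
f=lambda i:cv2.resize(i,(400,300),interpolation=cv2.INTER_CUBIC)
cv2.imwrite("pics/a6.png",np.hstack([f(a),f(b)])[:,:,::-1])
E
```

```text
(array([ 537.1, -280.8]), array([ 48.3, 111. ]), 0.4)
(array([506.3,  -5. ]), array([ 50.1, 110.4]), 5.0)
```

View pics/a6.png

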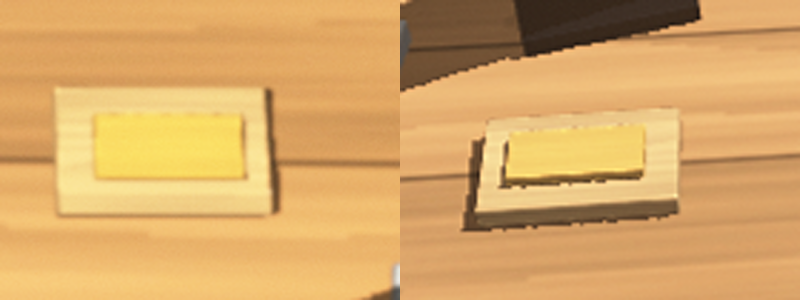

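The blank lies flat and square on the pale block: left panel, blank at (168,147) inside block at (163,150), about 3 mm off centre. The steel blank has not moved. Handing in.

```bash
python3 -c "
from workcell import env
print(env.hand_in())"
```

```text
the job is handed in; nothing more can be done
None
```

The job is handed in (no verdict came back): the brass blank was slid into the corner against both stops, lifted straight up and set flat on the wooden drilling block, about 3 mm off centre and square to it, and the steel blank did not move.

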